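# Set up the mask aligner for an exposure

### The arm

A 7-joint arm with a two-finger parallel gripper is mounted at the origin on the work surface. World frame = base frame: x ahead of the robot, y to its left, z up, the work surface at z = 0. Lengths are in mm, angles in rad, forces in N, time in s.
With the tool pointing down it reaches from about 425 to 825 mm from the base axis. Payload 3.6 kg.
Tool frame: the origin (TCP) lies at the very end of the fingers, on their centre line; the grasp point (between the pads) lies 19 mm behind it (robot.hold_point_z is the distance from the TCP to the grasp point, in mm); z points along the fingers, y is the line along which they close (so a half turn about z gives the same grasp; the last joint's range is limited). The gripper opens to 93 mm and grips with 3 to 60 N. Pads are 15 mm wide; open, the fingers measure 128 mm over their backs; the gripper's body (75 mm by 188 mm) begins 65 mm behind the grasp point.
Start: joints at [-1.129, 0.615, -0.013, 1.423, 0.008, 1.103, -0.04], TCP at [293.644, 579.858, 218.64] pointing down, gripper open.
Joint ranges: [-3.12, 3.12], [-0.3, 2.06], [-1.34, 1.32], [0.26, 2.42], [-1.36, 4.5], [0.01, 1.98], [-2.84, 2.84]. Speed limits (rad/s): [2.79, 2.79, 3.14, 3.14, 3.14, 3.14, 3.14].

### API

Orientations are given as a unit quaternion [x, y, z, w].
In Python, from station import robot, get_image gives the robot as it stands.
- The arm moves only by the tool play_rows, never from a script. Its argument "series" is text: rows parted by semicolons, each of 4 numbers parted by spaces: the shift along the world's x, y, z in units of 100 cm (1.0 is 100 cm), then the turn about the world's z in units of pi/4 rad (1.0 is pi/4 rad). A call has 1 to 8 rows; each row is the pose to reach, as a shift and turn from the pose commanded when the call began; what a row does not reach only later rows make up. A row lasts 1/8 s, in which the tool goes at most 62.5 mm and 10.7 degrees, less where a joint would pass 70% of its speed; a pose out of reach is approached as far as the arm can. A call with a number of a shift or a turn outside -1 to 1 is refused whole. A call with a gripper value outside its range is refused whole. "hand" is the opening, from 0 (shut) to 1 (fully open), set as the call begins (left out, the last holds). The fingers move at their own pace and stop on an object; "force" is the grip in N (left out, the last holds). Time passes only in rows, so rows that repeat a pose let the fingers close. It gives the time, the measured TCP pose, the force, the opening and the grip force at its end, in the units of the state.
- robot.get_obs(): the state, without advancing time (a new reading comes with each control period).
- get_image(name): name is "scene" or "top" or "wrist"; returns a dict with "frame" (420x560x3 uint8, red, green, blue), "fx", "fy", "cx", "cy" (pixels), "k1" (the pictures are not rectified: a ray, as slopes to the right and down, at radius r is drawn at 1 + k1 r^2 times it, then the intrinsics apply), "rvec" (rotation vector, rad) and "tvec" (3), from world to camera coordinates, as OpenCV has them. Camera axes: x right, y down, z forward; pixel columns grow to the right and rows downward; lengths in mm; the calibration is good to about 2 mm. A picture is of the moment at which its call begins. There is no depth.
- robot.finish_job(): hands the job in; it is judged then, once.
The state is a dict: "time": time; "joint_pos": joint angles; "joint_vel": joint speeds; "tau": joint torques, N m; "ee_pos": TCP position; "ee_rot": TCP orientation; "ft_force": force on the tool from outside, world axes, zero at the start; "ft_torque": the same for the moment, N m; "gripper_width": opening from 0.0 (shut) to 1.0 (fully open); "grip_force": force on a finger pad.
Only numpy, scipy, OpenCV 4.12 (cv2) and the standard library are available. Lean on these libraries where they do the work, as an engineer would, in place of code of your own. Each camera call takes 0.05 s, during which the arm holds its last target. There are 200 camera calls.

### The job

Set the aligner up for an exposure: first take the red spent carrier out of the chuck into the white tray and put every blue sample carrier flat into a chuck pocket of its own, then set the mask holder down over them with its two holes fully home on the chuck's two brass pins, then turn the red vacuum valve to 60 degrees (the red tick), and last pull the stiff shutter gate open by its orange handle until its yellow pointer is level with the green marker. Leave all the other things on the table where they are.

Things in the scene. Friction and masses are not known exactly. Their poses are not given: they have to be found in the camera images.
- chuck: Fixed grey plate 100 (x) x 250 (y) x 10 mm; origin: centre of underside, on the table. Row of 5 pockets along y, pitch 37, each 43 (x) x 35 (y) inside, ribs 6 high. At each end a ledge 84 x 31, top at z 30 mm, centred at y = +-109.5, with a brass pin in its middle: 10 mm diameter, 11 tall, top 5 mm tapered to 4 mm. Seated mask holder: its origin 30 mm above this origin.
- mask: Loose mask holder, 0.35 kg: black plate 84 (x) x 250 (y) x 6 mm, amber window, red border, 13 mm holes at y = +-109.5. Lift bar over the middle along y: 80 long, 14 wide (x), 26 to 42 mm above the underside, on posts at y = +-36, open below. Origin: centre of underside. Fits either way round, clear of the carriers. Starts flat on the table, long side roughly along world x.
- carrier0: Blue sample carrier with a steel-grey coupon inlaid on top, loose, 60 g, 36 (x) by 28 (y) by 16 mm high; may be absent (None). Origin: centre of the underside, z up. It sits in any pocket with its x along the chuck's x, either way round.
- carrier1: Blue sample carrier with a steel-grey coupon inlaid on top, loose, 60 g, 36 (x) by 28 (y) by 16 mm high; may be absent (None). Origin: centre of the underside, z up. It sits in any pocket with its x along the chuck's x, either way round.
- carrier2: Blue sample carrier with a steel-grey coupon inlaid on top, loose, 60 g, 36 (x) by 28 (y) by 16 mm high; may be absent (None). Origin: centre of the underside, z up. It sits in any pocket with its x along the chuck's x, either way round.
- carrier3: Blue sample carrier with a steel-grey coupon inlaid on top, loose, 60 g, 36 (x) by 28 (y) by 16 mm high; may be absent (None). Origin: centre of the underside, z up. It sits in any pocket with its x along the chuck's x, either way round.
- carrier4: Blue sample carrier with a steel-grey coupon inlaid on top, loose, 60 g, 36 (x) by 28 (y) by 16 mm high; may be absent (None). Origin: centre of the underside, z up. It sits in any pocket with its x along the chuck's x, either way round.
- spent: Red spent carrier, loose, same size and weight as the blue ones (36 x 28 x 16 mm, origin: centre of the underside); always there, starts lying in the middle pocket, pocket2.
- tray: Fixed white tray for spent carriers, 100 x 100 mm, wall 3 mm thick and 12 mm high, floor 3 mm thick, open above. Origin: centre of the underside.
- pocket0 (a point): Centre of the floor of pocket 0, 10 mm above the table, axes as the chuck's. At chuck y = -74 mm.
- pocket1 (a point): Centre of the floor of pocket 1, 10 mm above the table, axes as the chuck's. At chuck y = -37 mm.
- pocket2 (a point): Centre of the floor of pocket 2, 10 mm above the table, axes as the chuck's. At chuck y = 0 mm.
- pocket3 (a point): Centre of the floor of pocket 3, 10 mm above the table, axes as the chuck's. At chuck y = 37 mm.
- pocket4 (a point): Centre of the floor of pocket 4, 10 mm above the table, axes as the chuck's. At chuck y = 74 mm.
- valve (a joint): Angle of the vacuum valve's handle, rad: 0 closed, grows clockwise seen from above, end stops at 0 and 1.571; starts nearly closed; stiff (0.09 N m), stays where it is left.
- valve_grip (a point): Middle of the valve's red bar handle, on its upright turning axis, 61 mm above the table; turns with the handle. Bar 70 mm long (this x), 14 wide (y), from 49 to 73 mm above the table. Below it a round white dial, 80 across, top at 37 mm, ticks every 30 degrees, black, but red at 60 (both sides); base 85 mm square.
- shutter: Fixed grey bed 240 (x) x 90 (y) x 26 mm; origin: centre of underside. Two aluminium guides (tops at 34 mm) with a scale; black hood over local x 50 to 120 mm, 66 mm high. The gate slides open along this frame's -x, 95 mm at most, against about 9 N of friction either way; it stays where left; starts shut or up to 12 mm open.
- gate_handle (a point): Middle of the gate's orange upright handle, 61 mm above the table. Handle: 14 mm along the slide (x), 46 mm across, from 32 (top of the gate plate) to 74 mm above the table. When shut its centre is at local x = 10 mm of the shutter, 33 mm clear of the hood.
- gate_pointer (a point): Tip of the gate's yellow pointer, beside the handle and level with its centre in the sliding direction. Axes as the shutter's.
- marker: Fixed small green marker, 6 by 12 by 14 mm, standing beside the scale on the edge of the bed; its origin is the centre of its underside. Axes as the shutter's. The gate is right when pointer and marker have the same x in that frame; the marker stands 40 to 75 mm of opening from shut.
- solvent: Bystander: amber bottle, 60 mm across, 130 mm tall.
- jar: Bystander: pale jar, 52 mm across, 60 mm tall.
- lens_cap: Bystander: black lens cap lying flat, 40 mm across, 12 mm high.
- standoff: Bystander: steel standoff standing, 20 mm across, 48 mm tall.
Things that resemble listed ones, but are neither listed nor needed, are in the scene too. What is shaped like the carrier0 but turquoise is not meant.

How it is judged:
By the outcome, as a careful person would: the job done as asked, in the order asked, and still so for the second after the job is handed in, with the robot touching nothing.
Of carrier0, carrier1, carrier2, carrier3, carrier4 only 3 to 5 are there at a start; the rules pass over those that are not, and their reading is None.
At some moment in a run one of carrier0, carrier1, carrier2, carrier3, carrier4, mask may be knocked a few centimetres aside while the robot is not near it.
Once in a run the grip may slacken for a moment while it holds something.
It also fails if it takes over 208 s, if anything falls off the work surface, if the arm or the gripper's body presses on something with over 40 N, if the wrist force passes 120 N, or if a joint passes its speed limit or range.

## Working session

There is one attempt and no reset: what is moved stays moved. The work goes in short steps, Python scripts to look and compute and a tool call to move; the robot and the scene stay as the last step left them, time stands still between calls to the robot, and variables do not carry over. Pictures are saved under pics/ and viewed, at most 14 in all, crops included, and the job is handed in when it is done.

Besides the shell and the picture viewer there is one more tool, called after "Request:" as name(argument=value, ...), one argument or row to a line, values as JSON. play_rows: Moves the arm, as the interface text tells. Shifts and turns lie within -1 to 1; 1 stands for 100 cm of shift or pi/4 rad of turn. Its arguments: {"type":"object","properties":{"series":{"type":"string"},"hand":{"type":"number"},"force":{"type":"number"}},"required":["series"]}

```bash
ls; mkdir -p pics; cat > h.py <<'E'
import numpy as np, cv2
from station import robot, get_image
def K(c): return np.array([[c["fx"],0,c["cx"]],[0,c["fy"],c["cy"]],[0,0,1.]]), np.array([c["k1"],0,0,0,0.])
def ray(c,px):
    k,d=K(c); u=cv2.undistortPoints(np.array(px,float).reshape(-1,1,2),k,d).reshape(-1,2)
    R=cv2.Rodrigues(np.array(c["rvec"],float))[0]; o=-R.T@np.array(c["tvec"],float).ravel()
    return o,(np.c_[u,np.ones(len(u))])@R
def plane(c,px,z):
    o,d=ray(c,px); return o+d*((z-o[2])/d[:,2])[:,None]
def proj(c,P):
    k,d=K(c); return cv2.projectPoints(np.array(P,float).reshape(-1,1,3),np.array(c["rvec"],float),np.array(c["tvec"],float),k,d)[0].reshape(-1,2)
def save(c,name,crop=None,s=1):
    im=cv2.cvtColor(c["frame"],cv2.COLOR_RGB2BGR)
    if crop: im=im[crop[1]:crop[3],crop[0]:crop[2]]
    cv2.imwrite("pics/"+name,cv2.resize(im,None,fx=s,fy=s,interpolation=cv2.INTER_CUBIC))
E
python3 - <<'E'
from h import *
import pickle
for n in("top","scene","wrist"):
    c=get_image(n); save(c,n+"0.png",s=1.4); pickle.dump(c,open(n+"0.pkl","wb"))
    o,_=ray(c,[[0,0]]); print(n,o,c["fx"],c["k1"])
print(robot.get_obs())
E
```

```text
pics
top [ 465.53559786   93.68077611 1267.61596226] 438.5636639528138 -0.0906824768287819
scene [1061.79363577  558.83130928  853.98362769] 446.71008936962113 0.0027585687417544815
wrist [229.29969188 610.67253052 383.82090631] 315.409164065013 0.014541142204834065
{'time': 0.15, 'joint_pos': array([-1.12850041,  0.61572955, -0.0126316 ,  1.42450551,  0.00809292,
        1.10338806, -0.0404199 ]), 'joint_vel': array([-3.78989916e-05, -4.52653655e-03,  9.88895824e-04, -4.04764087e-03,
       -8.27188693e-04, -1.22300102e-03, -2.00627857e-03]), 'tau': array([ 3.60445192e-04, -4.59346426e+01,  2.09332891e-01, -1.65942872e+01,
       -6.10832591e-02,  1.80609006e-02,  1.69437744e-04]), 'ee_pos': array([293.3865551 , 579.354425  , 217.73453081]), 'ee_rot': array([ 2.32231554e-01,  9.72660025e-01, -9.63635613e-04, -2.28863634e-04]), 'ft_force': array([ 0.53713083,  0.44524297, -0.65534896]), 'ft_torque': array([0.02713605, 0.04894331, 0.00760502]), 'grip_force': 0.0, 'gripper_width': 1.000503698348526}
```

View pics/top0.png

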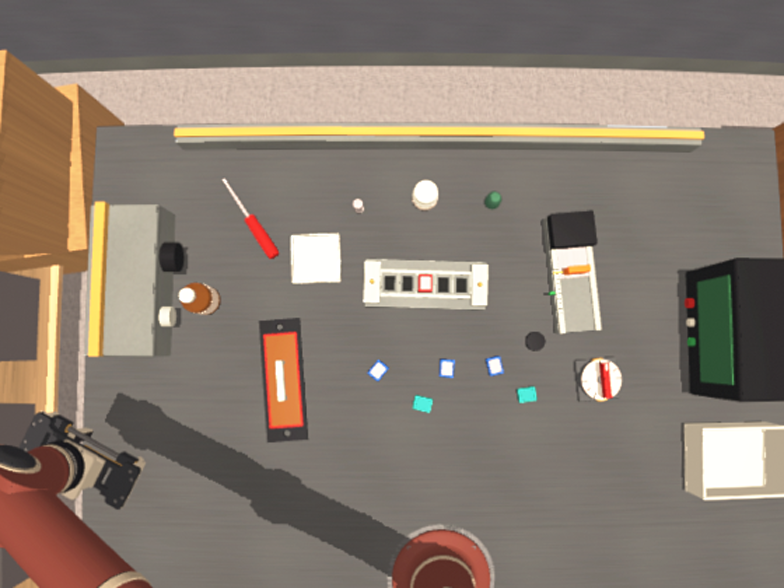

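View pics/scene0.png

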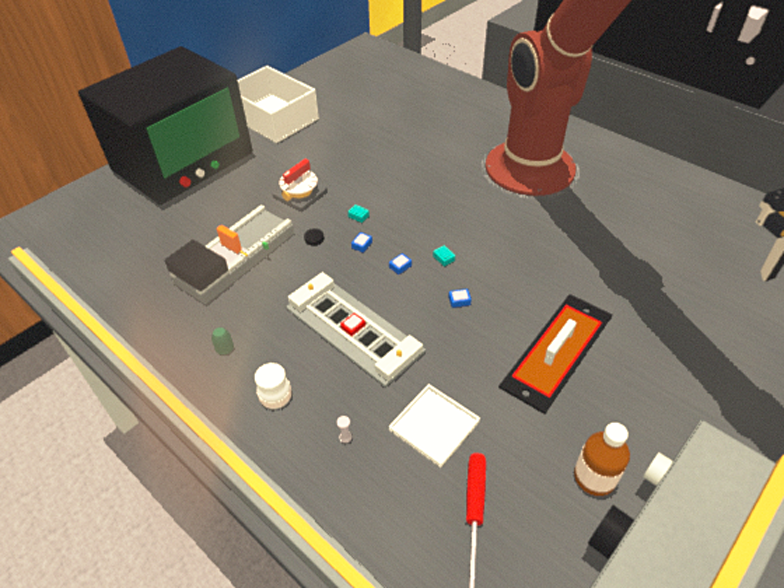

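Top view (1.4x pixels): blue carriers with grey inlays are at (378,370), (447,368) and (495,366). The two turquoise blocks at (423,404) and (527,395) are excluded. The spent carrier is at (425,283), tray (316,258), mask (283,380), valve (601,380), gate handle (577,270), green marker (549,294).

```bash
cat > m.py <<'E'
from h import *
def blobs(c,lo,hi,amin=15,roi=None,z=0,fill=True):
    hsv=cv2.cvtColor(c["frame"],cv2.COLOR_RGB2HSV); m=cv2.inRange(hsv,np.array(lo),np.array(hi))
    if lo[0]<3: m|=cv2.inRange(hsv,np.array((172,lo[1],lo[2])),np.array((180,255,255)))
    if roi: 
        k=np.zeros_like(m); k[roi[1]:roi[3],roi[0]:roi[2]]=1; m*=k
    out=[]
    for ct in cv2.findContours(m,cv2.RETR_EXTERNAL,cv2.CHAIN_APPROX_NONE)[0]:
        if len(ct)<6: continue
        P=plane(c,ct.reshape(-1,2),z)[:,:2].astype(np.float32)
        (cx,cy),(w,h),a=cv2.minAreaRect(P)
        if cv2.contourArea(ct)<amin: continue
        if w<h: w,h,a=h,w,a+90
        out.append((np.round(ct.reshape(-1,2).mean(0)),round(cx,1),round(cy,1),round(w,1),round(h,1),round((a+90)%180-90,1),cv2.contourArea(ct)))
    return out
BLUE=((105,120,60),(130,255,255)); RED=((0,150,90),(8,255,255)); GREEN=((50,100,50),(80,255,255)); ORANGE=((9,150,120),(20,255,255)); YEL=((22,120,120),(34,255,255))
E
python3 - <<'E'
from m import *
import pickle
c=pickle.load(open("top0.pkl","rb"))
def show(n,l):
    print(n); [print("  ",*r) for r in l]
show("blue",blobs(c,*BLUE,z=16))
show("red spent",blobs(c,*RED,z=26,roi=(280,180,330,230)))
show("mask red",blobs(c,*RED,z=6,roi=(170,220,230,330)))
show("valve",blobs(c,*RED,z=73,roi=(410,240,460,300)))
show("gate",blobs(c,*ORANGE,z=74,roi=(380,140,440,240)))
show("brass",blobs(c,(12,90,90),(34,255,255),4,z=41,roi=(255,180,355,220)))
show("yel",blobs(c,*YEL,4,z=34,roi=(380,140,440,240)))
show("green",blobs(c,*GREEN,4,z=40,roi=(380,140,440,240)))
show("tray",blobs(c,(0,0,215),(179,40,255),200,z=12,roi=(200,160,250,210)))
hsv=cv2.cvtColor(c["frame"],cv2.COLOR_RGB2HSV)
show("maskblack",blobs(c,(0,0,0),(179,255,45),200,z=6,roi=(175,220,230,325)))
save(c,"top_crop.png",(365,140,455,300),4)
import os
i=cv2.imread("pics/top_crop.png"); a=cv2.imread("pics/top0.png")
s=pickle.load(open("top0.pkl","rb")); f=cv2.cvtColor(c["frame"],cv2.COLOR_RGB2BGR)
L=cv2.resize(f[170:300,255:385],None,fx=4,fy=4,interpolation=cv2.INTER_CUBIC);R=cv2.resize(f[145:290,385:450],None,fx=4,fy=4,interpolation=cv2.INTER_CUBIC)
o=np.zeros((580,780,3),np.uint8);o[:520,:520]=L;o[:580,520:]=R;cv2.imwrite("pics/crop1.png",o)
E
```

```text
blue
   [269. 264.] 422.5 129.9 36.3 28.3 -39.8 110.5
red spent
mask red
   [202. 271.] 401.8 324.7 194.4 70.7 4.7 1571.5
valve
   [432. 272.] 402.7 -316.3 66.7 16.1 5.5 100.0
gate
   [412. 192.] 621.5 -263.1 54.1 14.1 -84.1 69.5
brass
   [265. 200.] 601.7 142.5 6.0 6.0 45.1 4.0
yel
green
   [394. 209.] 578.5 -221.9 11.5 5.7 -89.9 6.5
tray
   [225. 184.] 652.8 260.1 99.9 99.1 0.6 1098.0
maskblack
```

View pics/crop1.png

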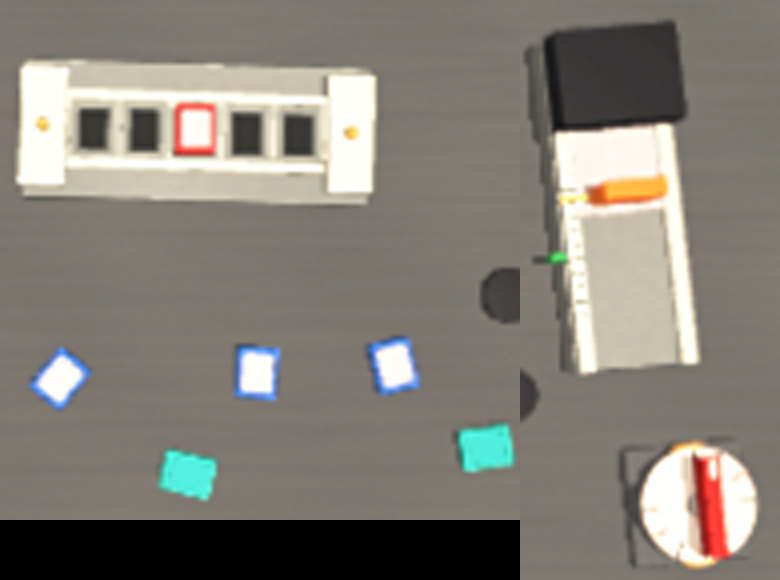

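```bash
sed -i 's|^    if roi: |    m=cv2.morphologyEx(m,cv2.MORPH_CLOSE,np.ones((9,9),np.uint8)) if fill else m\n    if roi: |' m.py
cat > look.py <<'E'
from m import *
def show(n,l):
    print(n); [print("  ",*r) for r in l]
def yaw(o):
    q=o["ee_rot"]; return (2*np.degrees(np.arctan2(q[1],q[0])))%360
def st():
    o=robot.get_obs(); print("t",round(o["time"],2),"tcp",o["ee_pos"].round(1),"toolx",round(yaw(o),1),"w",round(o["gripper_width"],3),"gf",round(float(o["grip_force"]),1),"ft",np.round(o["ft_force"],1))
E
python3 - <<'E'
from look import *
import pickle
c=pickle.load(open("top0.pkl","rb"))
show("blue",blobs(c,*BLUE,z=16))
show("spent",blobs(c,*RED,z=26,roi=(290,190,320,215)))
show("brass",blobs(c,(12,60,90),(34,255,255),1,z=41,roi=(258,180,355,220)))
show("green",blobs(c,*GREEN,3,z=40,roi=(380,140,440,240)))
w=pickle.load(open("wrist0.pkl","rb")); R=cv2.Rodrigues(np.array(w["rvec"]))[0]; print("wrist axes rows x,y,z",R.round(2)); st()
E
```

```text
blue
   [269. 264.] 422.5 129.9 36.3 28.3 -39.8 110.5
   [318. 263.] 427.1 -9.4 36.0 28.9 -6.0 19.0
   [352. 261.] 432.1 -107.3 36.5 29.8 13.7 27.0
spent
   [302. 202.] 599.3 34.9 34.4 22.8 -0.1 16.5
brass
   [342. 203.] 595.0 -75.7 8.5 5.7 -89.9 4.5
   [265. 200.] 601.7 142.5 8.5 5.6 0.3 5.0
green
   [394. 209.] 578.5 -221.9 11.5 5.7 -89.9 6.5
wrist axes rows x,y,z [[ 0.45  0.89 -0.  ]
 [ 0.86 -0.44  0.26]
 [ 0.23 -0.12 -0.97]]
t 0.15 tcp [293.4 579.4 217.7] toolx 153.1 w 1.001 gf 0.0 ft [ 0.5  0.4 -0.7]
```

Request:
play_rows(
  series="0.15 -0.27 0.03 -0.72;0.15 -0.27 0.03 -0.72;0.15 -0.27 0.03 -0.72;0.15 -0.27 0.03 -0.72;0.15 -0.27 0.03 -0.72;0.15 -0.27 0.03 -0.72",
  hand=1,
  force=30,
)

```text
time: 0.9
ee_pos: [447.4, 303.5, 249.4]
ee_rot: [0.5, 0.866, -0.0, 0.002]
ft_force: [-0.4, 1.3, 0.8]
gripper_width: 1.001
grip_force: 0.0
```

Request:
play_rows(
  series="0.155 -0.276 0 -0.72;0.155 -0.276 0 -0.72;0.155 -0.276 0 -0.72;0.155 -0.276 0 -0.72;0.155 -0.276 0 -0.72;0.155 -0.276 0 -0.72;0.155 -0.276 0 -0.72;0.155 -0.276 0 -0.72",
)

```text
time: 1.9
ee_pos: [598.0, 37.0, 248.3]
ee_rot: [0.716, 0.698, 0.0, -0.001]
ft_force: [-0.5, 0.1, -0.3]
gripper_width: 1.0
grip_force: 0.0
```

```bash
python3 - <<'E'
from look import *
st()
c=get_image("wrist"); save(c,"w1.png")
show("spent",blobs(c,*RED,z=26))
show("blue",blobs(c,*BLUE,z=16))
show("brass",blobs(c,(12,60,90),(34,255,255),4,z=41,fill=False))
E
```

```text
t 1.9 tcp [598.   37.  248.3] toolx 88.6 w 1.0 gf 0.0 ft [-0.5  0.1 -0.3]
spent
   [281. 183.] 601.3 32.2 35.0 29.2 -1.4 602.0
blue
   [152. 217.] 430.1 -11.3 40.5 31.6 -4.9 644.5
   [133. 107.] 425.7 126.8 40.5 30.6 -38.4 832.5
brass
   [407. 370.] 768.3 -219.8 446.3 99.3 -1.3 8857.0
   [129. 352.] 392.5 -210.8 99.3 63.7 88.3 1690.5
   [479. 312.] 861.0 -148.6 106.5 48.1 -75.4 1296.5
   [ 77. 312.] 324.8 -135.7 107.5 47.2 71.4 1275.5
   [280. 267.] 596.9 -75.8 11.3 9.1 88.6 45.5
   [403. 269.] 753.2 -85.2 137.4 38.3 -43.7 1844.0
   [153. 269.] 436.2 -77.3 137.8 38.5 40.9 1839.0
   [425. 176.] 773.5 37.1 47.0 22.2 58.3 130.5
   [411. 175.] 758.0 38.4 51.9 33.2 75.2 246.5
   [280.  91.] 603.2 138.9 8.4 7.8 88.5 48.0
   [548. 178.] 921.5 29.2 213.6 26.0 90.0 2563.5
   [339.  29.] 667.2 199.2 35.0 2.3 1.6 30.5
   [363.  27.] 692.0 200.3 10.5 1.9 -1.7 9.5
   [295.  31.] 621.3 197.9 33.5 6.5 -8.8 24.5
   [366.   3.] 693.5 222.9 4.6 1.0 -87.0 4.5
```

View pics/w1.png

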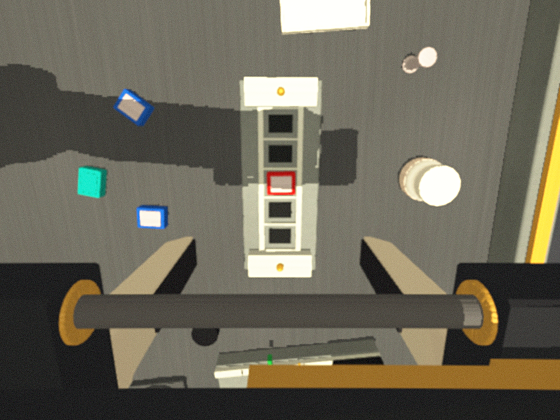

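The wrist view shows the chuck upright with pins at (281,91) and (280,267), the spent carrier at (281,183), and two blue carriers at (133,107) and (152,217). The numbers agree with the top view within about 2 mm. I'll grasp the spent carrier now.

Request:
play_rows(
  series="0.002 -0.001 -0.18 0;0.002 -0.001 -0.18 0;0.002 -0.001 -0.18 0;0.002 -0.001 -0.18 0;0.002 -0.001 -0.22 0;0.002 -0.001 -0.23 0;0.002 -0.001 -0.23 0;0.002 -0.001 -0.23 0",
  hand=0.75,
)

```text
time: 2.95
ee_pos: [602.2, 33.0, 20.8]
ee_rot: [0.717, 0.697, 0.001, 0.001]
ft_force: [0.2, 0.3, -0.2]
gripper_width: 0.754
grip_force: 0.0
```

Request:
play_rows(
  series="0 0 0 0;0 0 0 0;0 0 0 0;0 0 0 0;0 0 0 0;0 0 0 0",
  hand=0.25,
  force=25,
)

```text
time: 3.7
ee_pos: [600.8, 32.8, 18.7]
ee_rot: [0.717, 0.697, 0.0, 0.0]
ft_force: [-0.3, 0.2, 0.1]
gripper_width: 0.384
grip_force: 25.0
```

Request:
play_rows(
  series="0 0 0.02 0;0 0 0.06 0;0 0 0.1 0;0 0 0.1 0;0 0 0.1 0",
)

```text
time: 4.32
ee_pos: [599.7, 33.1, 117.7]
ee_rot: [0.717, 0.697, -0.001, -0.001]
ft_force: [-0.6, 0.0, -0.5]
gripper_width: 0.384
grip_force: 25.0
```

Request:
play_rows(
  series="0.052 0.227 0 0;0.052 0.227 0 0;0.052 0.227 0 0;0.052 0.227 0 0;0.052 0.227 -0.05 0;0.052 0.227 -0.1 0;0.052 0.227 -0.103 0;0.052 0.227 -0.103 0",
)

```text
time: 5.32
ee_pos: [651.8, 259.3, 14.7]
ee_rot: [0.717, 0.697, -0.001, -0.001]
ft_force: [-0.5, 0.5, -0.3]
gripper_width: 0.382
grip_force: 25.0
```

Request:
play_rows(
  series="0 0 0 0;0 0 0 0;0 0 0 0;0 0 0.02 0;0 0 0.06 0;0 0 0.1 0",
  hand=0.55,
)

```text
time: 6.08
ee_pos: [653.0, 259.9, 118.3]
ee_rot: [0.717, 0.697, 0.001, 0.0]
ft_force: [-0.2, 0.2, 0.7]
gripper_width: 0.553
grip_force: 0.0
```

Request:
play_rows(
  series="-0.11 -0.14 0.08 0;-0.11 -0.14 0.08 0;-0.11 -0.14 0.08 0;-0.11 -0.14 0.08 0;-0.11 -0.14 0.08 0;-0.11 -0.14 0.08 0",
)

```text
time: 6.82
ee_pos: [543.1, 121.8, 195.3]
ee_rot: [0.716, 0.698, 0.0, -0.0]
ft_force: [0.3, 0.5, 0.1]
gripper_width: 0.55
grip_force: 0.0
```

```bash
python3 - <<'E'
from look import *
st()
c=get_image("wrist"); save(c,"w2.png")
show("spent",blobs(c,*RED,z=19))
show("blue",blobs(c,*BLUE,z=16))
c=get_image("top")
show("topblue",blobs(c,*BLUE,z=16))
show("spent",blobs(c,*RED,z=19,roi=(205,160,250,205)))
E
```

```text
t 6.83 tcp [543.1 121.8 195.3] toolx 88.5 w 0.55 gf 0.0 ft [0.3 0.5 0.1]
spent
   [383.  49.] 650.7 257.3 37.3 27.8 -1.8 1122.0
   [127.  20.] 409.1 290.5 188.7 30.5 -0.9 1126.0
blue
   [209. 355.] 447.0 -98.1 30.2 13.0 -78.5 126.5
   [172. 182.] 424.9 128.6 37.1 32.5 -39.2 896.0
topblue
   [318. 263.] 427.1 -9.4 36.0 28.9 -6.0 19.0
   [352. 261.] 432.2 -107.7 36.5 29.2 13.7 26.5
spent
   [246. 194.] 624.3 199.5 60.9 20.1 0.5 143.5
```

Request:
play_rows(
  series="-0.119 0.009 -0.1 -0.84;-0.119 0.009 -0.1 -0.84;-0.119 0.009 -0.1 -0.84;-0.119 0.009 -0.1 -0.84;-0.119 0.009 -0.14 -0.84;-0.119 0.009 -0.18 -0.84;-0.119 0.009 -0.1885 -0.84;-0.119 0.009 -0.1885 -0.84",
)

```text
time: 7.92
ee_pos: [423.8, 129.0, 6.9]
ee_rot: [0.904, 0.427, -0.0, -0.0]
ft_force: [0.4, -0.2, 0.5]
gripper_width: 0.548
grip_force: 0.0
```

Request:
play_rows(
  series="0 0 0 0;0 0 0 0;0 0 0 0;0 0 0 0;0 0 0 0",
  hand=0.25,
)

```text
time: 8.55
ee_pos: [424.4, 129.2, 8.1]
ee_rot: [0.904, 0.427, 0.001, -0.0]
ft_force: [0.1, -0.4, 7.0]
gripper_width: 0.387
grip_force: 25.0
```

Request:
play_rows(
  series="0 0 0.02 0;0 0 0.06 0;0 0 0.08 0;0 0 0.08 0;0 0 0.08 0",
)

```text
time: 9.18
ee_pos: [423.0, 128.9, 86.6]
ee_rot: [0.904, 0.427, -0.001, -0.0]
ft_force: [0.4, -0.3, -0.3]
gripper_width: 0.382
grip_force: 25.0
```

Request:
play_rows(
  series="0.177 -0.0595 0 0.84;0.177 -0.0595 0 0.84;0.177 -0.0595 0 0.84;0.177 -0.0595 0 0.84;0.177 -0.0595 0 0.84;0.177 -0.0595 -0.03 0.84;0.177 -0.0595 -0.05 0.84;0.177 -0.0595 -0.05 0.84",
)

```text
time: 10.18
ee_pos: [597.9, 70.1, 34.9]
ee_rot: [0.717, 0.697, -0.002, -0.002]
ft_force: [-0.5, -0.1, -0.4]
gripper_width: 0.383
grip_force: 2.5
```

Request:
play_rows(
  series="0 0 -0.01 0;0 0 -0.019 0;0 0 -0.019 0;0 0 -0.019 0",
)

```text
time: 10.68
ee_pos: [600.7, 69.3, 18.2]
ee_rot: [0.717, 0.697, 0.0, 0.0]
ft_force: [0.1, -1.0, -0.4]
gripper_width: 0.385
grip_force: 25.0
```

Request:
play_rows(
  series="0 0 0 0;0 0 0 0;0 0 0 0;0 0 0.03 0;0 0 0.08 0;0 0 0.12 0",
  hand=0.55,
)

```text
time: 11.42
ee_pos: [601.0, 69.3, 140.0]
ee_rot: [0.717, 0.697, 0.0, 0.0]
ft_force: [0.4, -0.1, -0.0]
gripper_width: 0.55
grip_force: 0.0
```

Request:
play_rows(
  series="-0.09 -0.09 0.04 0;-0.09 -0.09 0.04 0;-0.09 -0.09 0.04 0;-0.09 -0.09 0.04 0;-0.09 -0.09 0.04 0",
)

```text
time: 12.05
ee_pos: [511.5, -19.0, 177.6]
ee_rot: [0.716, 0.698, 0.0, -0.0]
ft_force: [-0.1, 0.5, -0.2]
gripper_width: 0.552
grip_force: 0.0
```

```bash
python3 - <<'E'
from look import *
st()
c=get_image("wrist"); save(c,"w3.png")
show("blue z16",blobs(c,*BLUE,z=16))
show("blue z26",blobs(c,*BLUE,z=26))
E
```

```text
t 12.05 tcp [511.5 -19.  177.6] toolx 88.5 w 0.552 gf 0.0 ft [-0.1  0.5 -0.2]
blue z16
   [200. 184.] 429.1 -12.0 38.1 30.3 -5.0 943.5
   [367. 101.] 601.5 66.5 38.7 27.2 -1.7 1105.5
blue z26
   [200. 184.] 431.7 -10.0 36.9 29.4 -5.0 943.5
   [367. 101.] 598.8 66.1 37.5 26.3 -1.7 1105.5
```

View pics/w3.png

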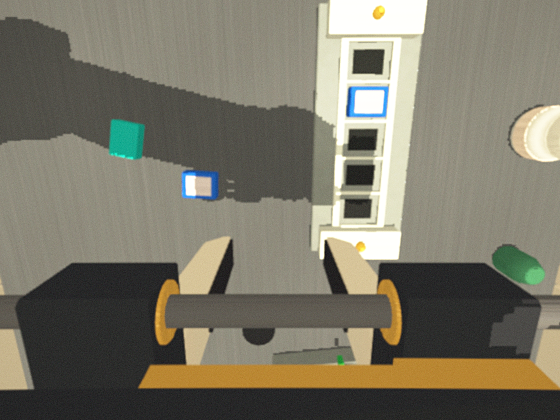

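The view shows one carrier seated flat in its pocket at (367,101). The next blue one is at (200,184), and the turquoise block at (126,139) is left alone.

Request:
play_rows(
  series="-0.082 0.01 -0.1 -0.08;-0.082 0.01 -0.1 -0.08;-0.082 0.01 -0.1 -0.08;-0.082 0.01 -0.14 -0.08;-0.082 0.01 -0.165 -0.08;-0.082 0.01 -0.171 -0.08;-0.082 0.01 -0.171 -0.08",
)

```text
time: 12.98
ee_pos: [429.8, -10.4, 7.2]
ee_rot: [0.739, 0.674, 0.0, 0.0]
ft_force: [0.2, -0.3, 0.2]
gripper_width: 0.548
grip_force: 0.0
```

Request:
play_rows(
  series="0 0 0 0;0 0 0 0;0 0 0 0;0 0 0 0;0 0 0 0",
  hand=0.25,
)

```text
time: 13.6
ee_pos: [429.2, -10.5, 7.9]
ee_rot: [0.739, 0.674, 0.001, 0.0]
ft_force: [-1.2, 1.0, 6.5]
gripper_width: 0.382
grip_force: 25.0
```

Request:
play_rows(
  series="0 0 0.02 0;0 0 0.06 0;0 0 0.08 0;0 0 0.08 0;0 0 0.08 0",
)

```text
time: 14.22
ee_pos: [428.1, -10.5, 86.5]
ee_rot: [0.739, 0.674, -0.0, -0.0]
ft_force: [-0.4, 0.2, -0.8]
gripper_width: 0.382
grip_force: 25.0
```

Request:
play_rows(
  series="0.171 0.043 0 0.08;0.171 0.043 0 0.08;0.171 0.043 0 0.08;0.171 0.043 0 0.08;0.171 0.043 0 0.08;0.171 0.043 -0.03 0.08;0.171 0.043 -0.05 0.08;0.171 0.043 -0.05 0.08",
)

```text
time: 15.22
ee_pos: [596.4, 31.6, 35.4]
ee_rot: [0.718, 0.696, -0.002, -0.002]
ft_force: [-0.4, 0.1, -0.3]
gripper_width: 0.383
grip_force: 25.0
```

Request:
play_rows(
  series="0 0 -0.01 0;0 0 -0.019 0;0 0 -0.019 0;0 0 -0.019 0",
)

```text
time: 15.72
ee_pos: [599.6, 32.4, 18.2]
ee_rot: [0.717, 0.697, -0.0, -0.0]
ft_force: [0.2, -0.2, -0.5]
gripper_width: 0.382
grip_force: 25.0
```

Request:
play_rows(
  series="0 0 0 0;0 0 0 0;0 0 0 0;0 0 0.03 0;0 0 0.08 0;0 0 0.12 0",
  hand=0.55,
)

```text
time: 16.48
ee_pos: [599.9, 32.3, 140.0]
ee_rot: [0.717, 0.697, 0.0, 0.0]
ft_force: [0.4, 0.4, -0.6]
gripper_width: 0.551
grip_force: 0.0
```

Request:
play_rows(
  series="-0.09 -0.16 0.08 0;-0.09 -0.16 0.08 0;-0.09 -0.16 0.08 0;-0.09 -0.16 0.08 0;-0.09 -0.16 0.08 0;-0.09 -0.16 0.08 0",
)

```text
time: 17.23
ee_pos: [510.2, -125.2, 217.2]
ee_rot: [0.716, 0.698, 0.0, -0.001]
ft_force: [0.3, -0.7, -0.5]
gripper_width: 0.55
grip_force: 0.0
```

```bash
python3 - <<'E'
from look import *
st()
c=get_image("wrist"); save(c,"w4.png")
show("blue z16",blobs(c,*BLUE,z=16))
show("blue z26",blobs(c,*BLUE,z=26))
c=get_image("top");show("topblue",blobs(c,*BLUE,z=16))
E
```

```text
t 17.23 tcp [ 510.2 -125.2  217.2] toolx 88.5 w 0.55 gf 0.0 ft [ 0.3 -0.7 -0.5]
blue z16
   [212. 171.] 433.6 -110.4 38.6 28.8 12.6 743.0
   [360.  26.] 600.9 38.4 45.6 38.3 88.7 738.5
blue z26
   [212. 171.] 435.8 -108.9 37.5 28.0 12.6 743.0
   [360.  26.] 598.5 35.9 44.3 37.3 88.7 738.5
topblue
   [352. 261.] 432.1 -107.7 36.4 29.2 13.7 25.0
   [297. 207.] 584.4 51.7 63.1 2.9 -89.9 21.5
```

Request:
play_rows(
  series="-0.076 0.0185 -0.1 0.33;-0.076 0.0185 -0.13 0.33;-0.076 0.0185 -0.15 0.33;-0.076 0.0185 -0.17 0.33;-0.076 0.0185 -0.2 0.33;-0.076 0.0185 -0.211 0.33;-0.076 0.0185 -0.211 0.33;-0.076 0.0185 -0.211 0.33",
)

```text
time: 18.32
ee_pos: [434.4, -109.1, 7.8]
ee_rot: [0.621, 0.784, 0.0, 0.001]
ft_force: [-0.6, 0.2, 0.4]
gripper_width: 0.546
grip_force: 0.0
```

Request:
play_rows(
  series="0 0 0 0;0 0 0 0;0 0 0 0;0 0 0 0;0 0 0 0",
  hand=0.25,
)

```text
time: 18.95
ee_pos: [433.9, -109.2, 7.7]
ee_rot: [0.621, 0.784, 0.0, 0.0]
ft_force: [-1.5, 0.6, 6.2]
gripper_width: 0.382
grip_force: 25.0
```

Request:
play_rows(
  series="0 0 0.02 0;0 0 0.06 0;0 0 0.08 0;0 0 0.08 0;0 0 0.08 0",
)

```text
time: 19.58
ee_pos: [433.0, -108.9, 86.4]
ee_rot: [0.621, 0.784, -0.0, -0.001]
ft_force: [-0.2, 0.6, -0.5]
gripper_width: 0.386
grip_force: 25.0
```

Request:
play_rows(
  series="0.165 0.1045 0 -0.33;0.165 0.1045 0 -0.33;0.165 0.1045 0 -0.33;0.165 0.1045 0 -0.33;0.165 0.1045 0 -0.33;0.165 0.1045 -0.03 -0.33;0.165 0.1045 -0.05 -0.33;0.165 0.1045 -0.05 -0.33",
)

```text
time: 20.58
ee_pos: [595.3, -6.6, 35.4]
ee_rot: [0.718, 0.696, -0.002, -0.002]
ft_force: [-0.5, 0.5, -0.7]
gripper_width: 0.381
grip_force: 25.0
```

Request:
play_rows(
  series="0 0 -0.01 0;0 0 -0.019 0;0 0 -0.019 0;0 0 -0.019 0",
)

```text
time: 21.08
ee_pos: [598.7, -4.6, 18.3]
ee_rot: [0.717, 0.697, 0.0, -0.0]
ft_force: [0.9, 0.9, 0.4]
gripper_width: 0.384
grip_force: 25.0
```

Request:
play_rows(
  series="0 0 0 0;0 0 0 0;0 0 0 0;0 0 0.03 0;0 0 0.08 0;0 0 0.12 0",
  hand=0.55,
)

```text
time: 21.82
ee_pos: [598.9, -4.7, 140.0]
ee_rot: [0.717, 0.697, 0.0, 0.0]
ft_force: [0.3, 0.7, 0.9]
gripper_width: 0.55
grip_force: 0.0
```

Request:
play_rows(
  series="-0.1 0.17 0.12 0;-0.1 0.17 0.12 0;-0.1 0.17 0.12 0;-0.1 0.17 0.12 0;-0.1 0.17 0.12 0;-0.1 0.17 0.12 0",
)

```text
time: 22.58
ee_pos: [498.6, 164.1, 257.8]
ee_rot: [0.718, 0.696, -0.001, 0.0]
ft_force: [0.2, -0.9, 0.2]
gripper_width: 0.547
grip_force: 0.0
```

```bash
python3 - <<'E'
from look import *
st()
c=get_image("wrist"); save(c,"w5.png")
show("blue z26",blobs(c,*BLUE,z=26))
show("red",blobs(c,*RED,z=6))
c=get_image("top");show("topblue",blobs(c,*BLUE,z=16))
E
```

```text
t 22.57 tcp [498.6 164.1 257.8] toolx 88.3 w 0.547 gf 0.0 ft [ 0.2 -0.9  0.2]
blue z26
   [359. 241.] 604.2 75.0 45.8 23.9 -41.0 130.5
red
   [  4. 286.] 96.1 12.7 28.9 14.0 75.7 104.0
   [401.  96.] 654.9 258.1 39.1 26.0 -2.0 664.0
   [427.   9.] 680.4 348.3 54.8 27.8 -2.2 726.5
   [196.  45.] 402.3 323.9 194.9 74.4 4.8 10266.0
topblue
   [304. 202.] 600.3 32.9 100.6 34.6 -89.9 45.0
```

View pics/w5.png

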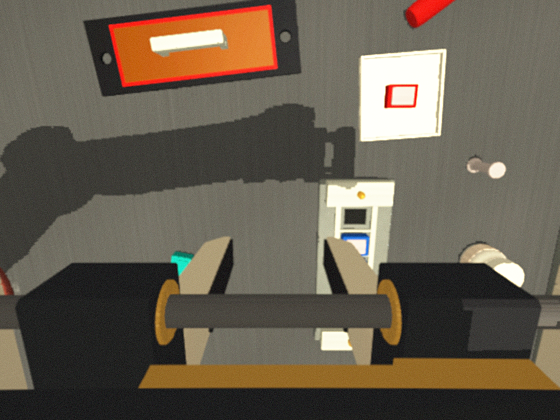

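The tray holds the spent carrier at (401,96). The mask lies flat at (190,47), with holes at (107,58) and (285,36). Both cameras put its centre at (402,324.3) and its long axis at 4.75°. I'll go for the lift bar.

Request:
play_rows(
  series="-0.0966 0.159 -0.1 -0.928;-0.0966 0.159 -0.1 -0.928;-0.0966 0.159 -0.1 -0.928;-0.0966 0.159 -0.1 -0.928;-0.0966 0.159 -0.1 -0.928;-0.0966 0.159 -0.1 -0.928",
)

```text
time: 23.42
ee_pos: [403.9, 322.3, 158.5]
ee_rot: [0.919, 0.395, 0.001, 0.001]
ft_force: [-0.3, -0.1, -0.1]
gripper_width: 0.55
grip_force: 0.0
```

Request:
play_rows(
  series="0 0 -0.04 -0.928;0 0 -0.04 -0.928;0 0 -0.04 -0.928;0 0 -0.04 -0.928;0 0 -0.08 -0.928;0 0 -0.08 -0.928",
)

```text
time: 24.18
ee_pos: [402.0, 322.0, 77.3]
ee_rot: [0.999, 0.041, -0.001, 0.001]
ft_force: [0.8, 0.1, 0.4]
gripper_width: 0.557
grip_force: 0.0
```

```bash
python3 - <<'E'
from look import *
st()
c=get_image("wrist"); save(c,"w6.png")
show("red",blobs(c,*RED,z=6))
show("white bar",blobs(c,(0,0,180),(179,60,255),60,z=42,fill=False))
c=get_image("top");show("topblue",blobs(c,*BLUE,z=26))
E
```

```text
t 24.18 tcp [402.  322.   77.3] toolx 4.7 w 0.557 gf 0.0 ft [0.8 0.1 0.4]
red
   [276. 172.] 415.6 322.8 167.6 69.9 4.7 2614.0
white bar
   [276. 222.] 405.7 322.2 82.1 12.6 5.0 2054.0
   [555.   7.] 546.2 176.9 6.8 5.1 2.4 96.5
topblue
   [305. 202.] 599.3 33.4 99.8 34.4 -89.9 45.5
```

View pics/w6.png

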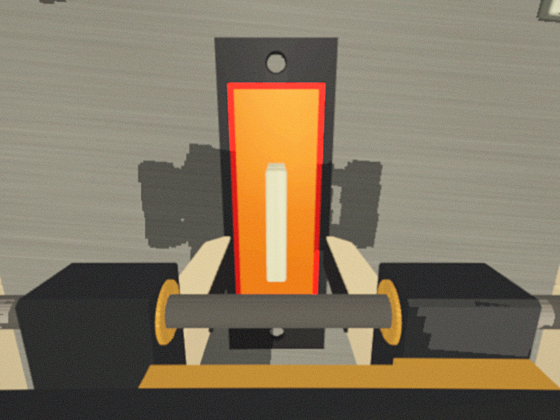

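```bash
python3 - <<'E'
from look import *
c=get_image("wrist");st()
hsv=cv2.cvtColor(c["frame"],cv2.COLOR_RGB2HSV); m=(hsv[45:80,260:292,2]>80).astype(np.uint8)
n,l,s,ce=cv2.connectedComponentsWithStats(m); i=1+s[1:,4].argmax(); p=ce[i]+[260,45]
h=plane(c,[p],0)[0]; h6=plane(c,[p],4)[0]; a=np.radians(4.75)
print(s[i],p,h,h6, "centre",h6[:2]-109.5*np.array([np.cos(a),np.sin(a)]))
# lower hole: edges of the black plate far end
show("black",blobs(c,(0,0,0),(179,255,60),300,z=6,roi=(205,30,345,120),fill=False))
E
```

```text
t 24.32 tcp [403.8 323.7  79.6] toolx 4.7 w 0.551 gf 0.0 ft [-0.7 -0.1 -0.2]
[  9  13  19  19 281] [277.6227758  66.9252669] [512.14994616 330.83176936   0.        ] [511.54806574 330.77934929   4.        ] centre [402.42414321 321.71185057]
black
```

Request:
play_rows(
  series="0.001 -0.0015 -0.03 0;0.001 -0.0015 -0.06 0;0.001 -0.0015 -0.063 0;0.001 -0.0015 -0.063 0",
)

```text
time: 24.82
ee_pos: [404.2, 323.1, 16.4]
ee_rot: [0.999, 0.042, 0.001, -0.001]
ft_force: [0.1, -0.6, 0.8]
gripper_width: 0.547
grip_force: 0.0
```

Request:
play_rows(
  series="0 0 0 0;0 0 0 0;0 0 0 0;0 0 0 0;0 0 0 0;0 0 0 0",
  hand=0.05,
  force=45,
)

```text
time: 25.58
ee_pos: [403.0, 323.1, 15.3]
ee_rot: [0.999, 0.042, -0.0, -0.0]
ft_force: [-1.0, 0.3, 2.6]
gripper_width: 0.146
grip_force: 45.0
```

Request:
play_rows(
  series="0 0 0.02 0;0 0 0.05 0;0 0 0.1 0;0 0 0.12 0;0 0 0.12 0;0 0 0.12 0",
)

```text
time: 26.32
ee_pos: [401.6, 322.4, 133.6]
ee_rot: [0.999, 0.042, -0.002, 0.001]
ft_force: [0.2, 0.4, -3.5]
gripper_width: 0.146
grip_force: 45.0
```

Request:
play_rows(
  series="0.1 -0.145 0 0.928;0.1 -0.145 0 0.928;0.1 -0.145 0 0.928;0.1 -0.145 0 0.928;0.1 -0.145 0 0.928;0.1 -0.145 0 0.928",
)

```text
time: 27.08
ee_pos: [501.9, 178.7, 134.0]
ee_rot: [0.919, 0.395, -0.001, -0.0]
ft_force: [-0.9, -0.3, -3.3]
gripper_width: 0.145
grip_force: 45.0
```

Request:
play_rows(
  series="0.0967 -0.1454 0 0.928;0.0967 -0.1454 0 0.928;0.0967 -0.1454 0 0.928;0.0967 -0.1454 0 0.928;0.0967 -0.1454 -0.03 0.928;0.0967 -0.1454 -0.055 0.928;0.0967 -0.1454 -0.055 0.928;0.0967 -0.1454 -0.055 0.928",
)

```text
time: 28.08
ee_pos: [600.3, 33.1, 80.6]
ee_rot: [0.717, 0.697, 0.0, 0.0]
ft_force: [0.1, 0.0, -3.4]
gripper_width: 0.143
grip_force: 45.0
```

```bash
python3 - <<'E'
from look import *
st()
c=get_image("wrist"); save(c,"w7.png"); st()
o=robot.get_obs(); print("underside z about",o["ee_pos"][2]-15.3)
E
```

```text
t 28.07 tcp [600.3  33.1  80.6] toolx 88.4 w 0.143 gf 45.0 ft [ 0.1  0.  -3.4]
t 28.12 tcp [600.7  32.9  81.2] toolx 88.4 w 0.143 gf 45.0 ft [-0.  -0.9 -4.5]
underside z about 65.85273947028362
```

View pics/w7.png

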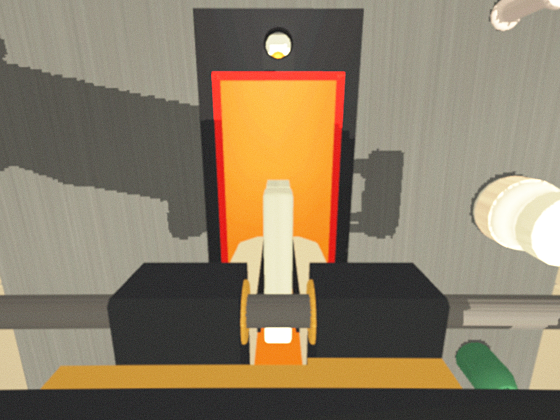

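```bash
python3 - <<'E'
from look import *
c=get_image("wrist"); st()
save(c,"w7c.png",(255,25,300,70),10)
hsv=cv2.cvtColor(c["frame"],cv2.COLOR_RGB2HSV)
sub=hsv[25:70,255:300]
hole=(sub[...,2]>80).astype(np.uint8); n,l,s,ce=cv2.connectedComponentsWithStats(hole); i=1+s[1:,4].argmax(); x,y,w,h,_=s[i]
p=[255+x+(w-1)/2,25+y+(h-1)/2]; print("hole bbox",p,w,h)
for z in (65.8,68.8,71.8): print(z,plane(c,[p],z)[0].round(1))
br=((sub[...,0]>12)&(sub[...,0]<35)&(sub[...,1]>90)&(sub[...,2]>80)); ys,xs=np.nonzero(br); print("brass",xs.min()+255,xs.max()+255,ys.min()+25,ys.max()+25)
print("pin col/row at z41",plane(c,[[xs.mean()+255,ys.mean()+25]],41)[0].round(1))
print("pred pin tip,base px",proj(c,[[602.9,142,41],[602.9,142,30]]))
E
```

```text
t 28.18 tcp [600.8  32.8  81.4] toolx 88.4 w 0.148 gf 45.0 ft [-0.1  0.3 -4.5]
hole bbox [np.float64(276.5), np.float64(50.5)] 38 38
65.8 [603.  138.5  65.8]
68.8 [603.  138.   68.8]
71.8 [603.  137.4  71.8]
brass 270 284 52 58
pin col/row at z41 [603.4 140.8  41. ]
pred pin tip,base px [[276.19224716  52.9560392 ]
 [276.24955293  56.52672264]]
```

View pics/w7c.png

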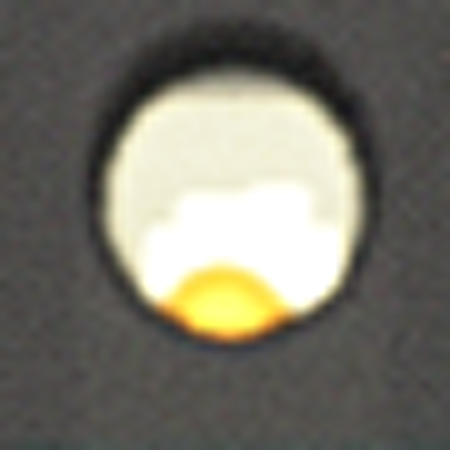

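```bash
python3 - <<'E'
from look import *
c=get_image("wrist"); st()
print(ray(c,[[0,0]])[0])
for p,z in (((278.3,45.2),66.3),((278.3,45.2),69.3),((278,55.5),41),((277.8,58.5),36)): print(p,z,plane(c,[p],z)[0].round(1))
print(proj(c,[[602.9,142,66.3],[602.9,142,41],[602.9,142,36]]))
E
```

```text
t 28.23 tcp [600.7  32.7  81.4] toolx 88.3 w 0.146 gf 45.0 ft [-0.2  0.8 -3.4]
[602.41894927 103.32427501 247.56396386]
(278.3, 45.2) 66.3 [604.1 140.8  66.3]
(278.3, 45.2) 69.3 [604.1 140.2  69.3]
(278, 55.5) 41 [604.  140.5  41. ]
(277.8, 58.5) 36 [603.9 139.7  36. ]
[[275.85425377  42.80101189]
 [276.02242493  52.78958641]
 [276.05063347  54.46492455]]
```

The crop shows the pin in the lower part of the hole. Cast to world, the hole is at (604.1,140.6) and the pin at (604.0,140.3), so they're aligned and I can lower the mask.

Request:
play_rows(
  series="0 0 -0.015 0;0 0 -0.022 0;0 0 -0.026 0;0 0 -0.029 0;0 0 -0.031 0;0 0 -0.033 0;0 0 -0.034 0;0 0 -0.034 0",
)

```text
time: 29.22
ee_pos: [599.7, 32.5, 46.1]
ee_rot: [0.717, 0.697, -0.0, -0.0]
ft_force: [-0.3, -0.5, -4.5]
gripper_width: 0.145
grip_force: 45.0
```

```bash
python3 - <<'E'
from look import *
st()
E
```

```text
t 29.23 tcp [599.7  32.5  46.1] toolx 88.3 w 0.145 gf 45.0 ft [-0.3 -0.5 -4.5]
```

Request:
play_rows(
  series="0 0 -0.001 0;0 0 -0.0015 0;0 0 -0.0015 0;0 0 -0.0015 0",
)

```text
time: 29.72
ee_pos: [600.0, 32.5, 45.3]
ee_rot: [0.717, 0.697, 0.0, 0.0]
ft_force: [-1.5, 0.4, 3.2]
gripper_width: 0.148
grip_force: 45.0
```

Request:
play_rows(
  series="0 0 0 0;0 0 0 0;0 0 0 0;0 0 0.02 0;0 0 0.06 0;0 0 0.1 0;0 0 0.12 0",
  hand=0.5,
)

```text
time: 30.6
ee_pos: [600.9, 32.3, 167.1]
ee_rot: [0.717, 0.697, 0.001, 0.001]
ft_force: [0.6, 0.2, -0.9]
gripper_width: 0.504
grip_force: 0.0
```

Request:
play_rows(
  series="0 -0.08 0.08 0;0 -0.08 0.08 0;0 -0.08 0.08 0;0 -0.08 0.08 0;0 -0.08 0.08 0",
)

```text
time: 31.22
ee_pos: [599.1, -45.4, 242.9]
ee_rot: [0.716, 0.698, -0.001, -0.002]
ft_force: [0.2, 0.3, -0.8]
gripper_width: 0.504
grip_force: 0.0
```

```bash
python3 - <<'E'
from look import *
st()
c=get_image("wrist"); save(c,"w8.png",(150,0,450,260),2.2)
show("red z36",blobs(c,*RED,z=36))
show("brass",blobs(c,(12,90,90),(34,255,255),6,z=41,fill=False,roi=(240,20,330,240)))
E
```

```text
t 31.23 tcp [599.1 -45.4 242.9] toolx 88.5 w 0.504 gf 0.0 ft [ 0.2  0.3 -0.8]
red z36
   [277. 107.] 599.8 30.8 194.1 70.6 88.3 10938.5
brass
   [278. 208.] 597.3 -77.8 11.3 10.7 42.3 58.5
   [277. 108.] 599.8 30.4 181.1 59.5 88.3 8763.5
```

View pics/w8.png

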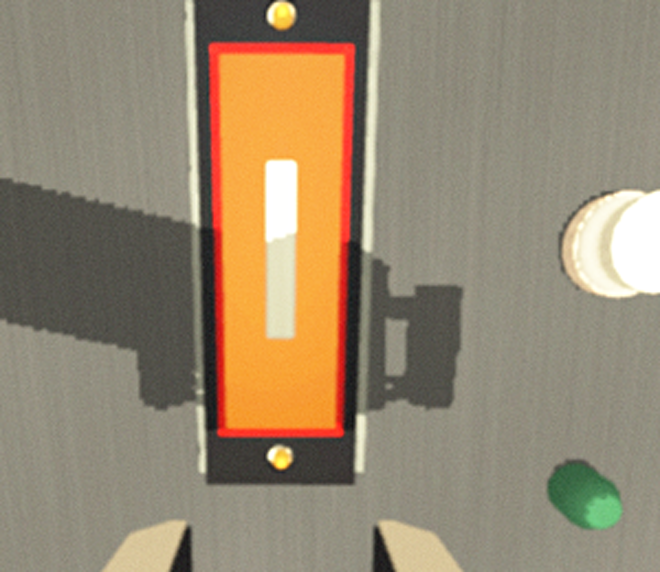

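The mask is seated: both pins stand up through the holes at crop (282,15) and (280,457), and it met the ledges at z = 30. On to the valve.

Request:
play_rows(
  series="-0.12 -0.136 0 -0.92;-0.12 -0.136 0 -0.92;-0.12 -0.136 0 -0.92;-0.12 -0.136 0 -0.92;-0.12 -0.136 0 -0.92",
)

```text
time: 31.9
ee_pos: [479.7, -182.7, 244.1]
ee_rot: [0.917, 0.399, -0.0, -0.0]
ft_force: [1.1, 0.9, 0.3]
gripper_width: 0.498
grip_force: 0.0
```

Request:
play_rows(
  series="-0.12 -0.136 0 -0.92;-0.12 -0.136 0 -0.92;-0.12 -0.136 0 -0.92;-0.12 -0.136 0 -0.92;-0.12 -0.136 0 -0.92;-0.12 -0.136 0 -0.92;-0.12 -0.136 0 -0.92",
)

```text
time: 32.78
ee_pos: [360.6, -318.6, 244.4]
ee_rot: [0.999, 0.051, -0.0, -0.0]
ft_force: [-0.9, -0.4, 0.1]
gripper_width: 0.498
grip_force: 0.0
```

```bash
python3 - <<'E'
from look import *
st()
c=get_image("wrist"); save(c,"w9.png",(150,60,410,260),3)
show("red z73",blobs(c,*RED,z=73,fill=False))
show("white z37",blobs(c,(0,0,170),(179,60,255),300,z=37))
E
```

```text
t 32.77 tcp [ 360.6 -318.6  244.4] toolx 5.8 w 0.498 gf 0.0 ft [-0.9 -0.4  0.1]
red z73
   [ 28. 353.] 117.8 -30.0 69.6 20.4 5.7 671.0
   [285. 144.] 404.7 -323.7 68.8 12.8 4.7 595.5
   [480.  15.] 545.6 -493.3 20.1 19.9 85.5 417.5
white z37
   [536. 336.] 176.0 -689.3 90.8 37.9 -5.1 907.0
   [487. 256.] 282.3 -595.0 202.7 77.3 89.9 5985.5
   [286. 142.] 407.2 -323.7 82.9 78.7 -2.8 3173.5
   [259.  26.] 525.0 -282.6 87.8 49.1 -84.2 4238.5
```

View pics/w9.png

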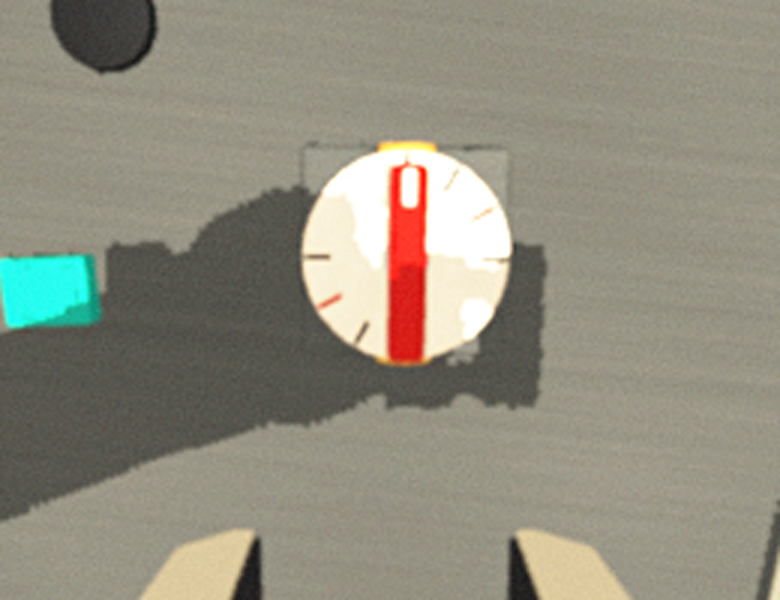

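```bash
python3 - <<'E'
from look import *
c=get_image("wrist");st()
for n,a,b in (("60",(329,300),(484,213)),("90",(317,257),(495,260)),("30",(362,332),(453,180))):
    P=plane(c,np.array([a,b])/3+[150,60],37); d=P[1]-P[0]; print(n,P.mean(0).round(1),np.degrees(np.arctan2(d[1],d[0])).round(1),np.hypot(*d[:2]).round(1))
hsv=cv2.cvtColor(c["frame"],cv2.COLOR_RGB2HSV); im=c["frame"].astype(int)
m=(im[...,0]-im[...,2]>40)&(im[...,0]-im[...,1]>35); m[:105]=0;m[185:]=0;m[:,:245]=0;m[:,325:]=0
n,l,s,ce=cv2.connectedComponentsWithStats(m.astype(np.uint8))
for i in range(1,n):
    if s[i,4]>3: print(s[i],ce[i].round(1),plane(c,[ce[i]],37)[0].round(1),plane(c,[ce[i]],73)[0].round(1))
E
```

```text
t 32.88 tcp [ 360.3 -319.   244.6] toolx 5.7 w 0.5 gf 0.0 ft [-0.4  0.3 -0. ]
60 [ 404.2 -324.5   37. ] -55.3 68.7
90 [ 403.6 -324.7   37. ] -85.2 69.3
30 [ 404.  -324.9   37. ] -25.3 67.9
[276 107   7   3   9] [278.4 107.4] [ 445.7 -312.4   37. ] [ 444.4 -312.5   73. ]
[289 107   6   3   8] [292.  107.5] [ 447.2 -327.7   37. ] [ 445.7 -326.3   73. ]
[275 113  18  69 839] [284.7 150.6] [ 398.5 -324.5   37. ] [ 401.8 -323.4   73. ]
[255 158   9   6  23] [258.7 160.2] [ 384.3 -295.1   37. ] [ 388.9 -296.9   73. ]
```

Zero axis is at 4.7°, and the red 60° tick pair at crop (329,300) and (484,213) puts the handle target at -55.3°. The handle is now at about 0. Its centre is at about (404,-324).

Request:
play_rows(
  series="0.044 -0.0043 -0.06 -0.018;0.044 -0.0043 -0.12 -0.018;0.044 -0.0043 -0.15 -0.018;0.044 -0.0043 -0.18 -0.018;0.044 -0.0043 -0.1995 -0.018;0.044 -0.0043 -0.1995 -0.018;0.044 -0.0043 -0.1995 -0.018",
)

```text
time: 33.75
ee_pos: [404.3, -324.3, 45.8]
ee_rot: [0.999, 0.042, 0.001, 0.0]
ft_force: [-0.1, -0.8, -0.4]
gripper_width: 0.498
grip_force: 0.0
```

Request:
play_rows(
  series="0 0 0 0;0 0 0 0;0 0 0 0;0 0 0 0;0 0 0 0;0 0 0 0",
  hand=0.05,
  force=30,
)

```text
time: 34.5
ee_pos: [403.8, -322.4, 45.3]
ee_rot: [0.999, 0.042, 0.0, -0.001]
ft_force: [-0.5, 3.1, 6.3]
gripper_width: 0.173
grip_force: 30.0
```

Request:
play_rows(
  series="0 0.0015 0 -0.1;0 0.0015 0 -0.25;0 0.0015 0 -0.4;0 0.0015 0 -0.55;0 0.0015 0 -0.667;0 0.0015 0 -0.667",
)

```text
time: 35.25
ee_pos: [403.9, -322.0, 45.3]
ee_rot: [0.976, -0.219, -0.0, -0.0]
ft_force: [0.2, 1.0, 4.8]
gripper_width: 0.17
grip_force: 30.0
```

Request:
play_rows(
  series="0 0 0 -0.15;0 0 0 -0.3;0 0 0 -0.45;0 0 0 -0.58;0 0 0 -0.667;0 0 0 -0.667;0 0 0 -0.667;0 0 0 -0.667",
)

```text
time: 36.25
ee_pos: [404.1, -321.7, 45.3]
ee_rot: [0.886, -0.463, -0.0, -0.001]
ft_force: [-0.3, 2.8, 4.4]
gripper_width: 0.169
grip_force: 30.0
```

```bash
python3 - <<'E'
from look import *
st(); print(robot.get_obs()["ft_torque"])
E
```

```text
t 36.25 tcp [ 404.1 -321.7   45.3] toolx 304.8 w 0.169 gf 30.0 ft [-0.3  2.8  4.4]
[0.89055574 0.02949172 0.07023732]
```

Request:
play_rows(
  series="0 0 0 0;0 0 0 0;0 0 0 0;0 0 0.05 0;0 0 0.1 0;-0.02 0.03 0.16 0;-0.025 0.036 0.2 0;-0.025 0.036 0.2 0",
  hand=0.5,
)

```text
time: 37.25
ee_pos: [379.3, -287.8, 248.0]
ee_rot: [0.886, -0.464, 0.004, 0.0]
ft_force: [-0.1, 0.2, -0.5]
gripper_width: 0.5
grip_force: 0.0
```

Request:
play_rows(
  series="0 0 0 0;0 0 0 0",
)

```text
time: 37.5
ee_pos: [378.4, -285.9, 243.8]
ee_rot: [0.886, -0.464, -0.001, 0.0]
ft_force: [-0.4, -0.2, 0.2]
gripper_width: 0.5
grip_force: 0.0
```

```bash
python3 - <<'E'
from look import *
st()
c=get_image("wrist"); save(c,"w10.png",(150,40,410,240),3)
show("red z73",blobs(c,*RED,z=73,fill=False,amin=200))
im=c["frame"].astype(int); m=(im[...,0]-im[...,2]>40)&(im[...,0]-im[...,1]>35)
n,l,s,ce=cv2.connectedComponentsWithStats(m.astype(np.uint8))
for i in range(1,n):
    P=plane(c,[ce[i]],37)[0]
    if s[i,4]>3 and np.hypot(P[0]-404,P[1]+323)<60: print(s[i],ce[i].round(1),P.round(1))
E
```

```text
t 37.5 tcp [ 378.4 -285.9  243.8] toolx 304.7 w 0.5 gf 0.0 ft [-0.4 -0.2  0.2]
red z73
   [ 30. 247.] 581.0 -51.8 84.2 63.2 88.4 461.5
   [277. 141.] 405.0 -324.1 70.5 12.7 -53.9 632.5
[270 108  15  72 857] [276.7 147.1] [ 402.7 -320.7   37. ]
[242 117  11  18  37] [246.1 124.6] [ 445.9 -321.6   37. ]
[303 153  10  15  27] [308.2 160.3] [ 363.4 -329.1   37. ]
```

View pics/w10.png

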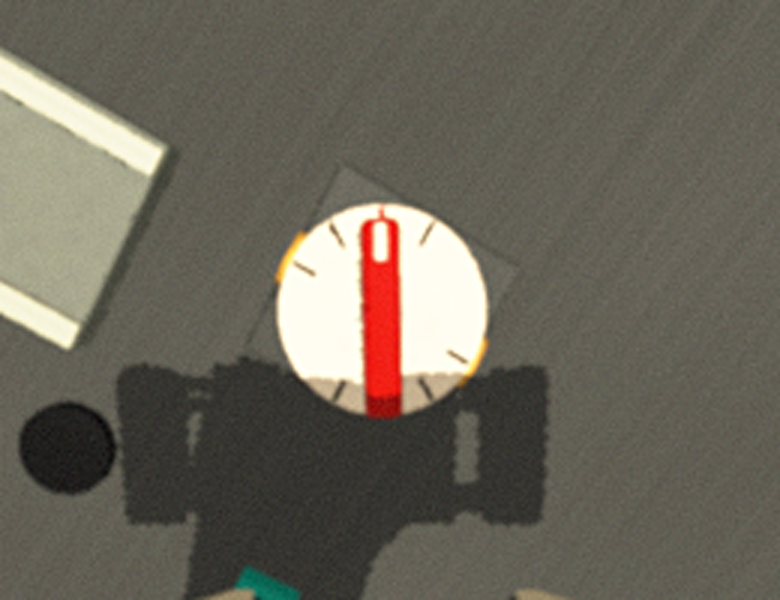

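```bash
python3 - <<'E'
from look import *
c=get_image("wrist");st()
for n,a,b in (("0",(457,356),(305,268)),("30",(428,389),(336,234)),("90",(340,389),(427,233))):
    P=plane(c,np.array([a,b])/3+[150,40],37); d=P[1]-P[0]; print(n,P.mean(0).round(1),np.degrees(np.arctan2(d[1],d[0])).round(1))
im=c["frame"].astype(int); m=((im[...,0]-im[...,1]>90)).astype(np.uint8); m[:,:255]=0; m[:,300:]=0;m[:112]=0;m[172:]=0
for lo,hi in ((114,170),(130,160)):
    L=[];R=[]
    for r in range(lo,hi):
        x=np.nonzero(m[r])[0]; L.append((x.min(),r));R.append((x.max(),r))
    M=(np.array(L)+np.array(R))/2
    for q in (L,R,M):
        W=plane(c,q,73)[:,:2]; v=cv2.fitLine(W.astype(np.float32),cv2.DIST_HUBER,0,.01,.01).ravel(); print(np.degrees(np.arctan2(v[1],v[0])).round(2),end=" ")
    print()
E
```

```text
t 37.6 tcp [ 378.4 -286.2  244. ] toolx 304.7 w 0.498 gf 0.0 ft [-0.1  0.   0.2]
0 [ 403.9 -324.    37. ] 5.0
30 [ 403.5 -324.    37. ] -24.3
90 [ 403.7 -324.1   37. ] -84.9
-55.69 -55.16 -54.18 
-55.69 -55.16 -55.42
```

The handle now points at the 60° tick (crop (380,210)), and its measured bar angle is -55.4° against a target of -55.0 to -55.3. On to the gate.

Request:
play_rows(
  series="0.06 -0.004 0 0.84;0.06 -0.004 0 0.84;0.06 -0.004 0 0.84;0.06 -0.004 0 0.84",
)

```text
time: 38.1
ee_pos: [438.5, -290.5, 244.3]
ee_rot: [0.989, -0.151, -0.001, -0.0]
ft_force: [0.4, -0.4, -0.0]
gripper_width: 0.502
grip_force: 0.0
```

Request:
play_rows(
  series="0.06 -0.004 0 0.84;0.06 -0.004 0 0.84;0.06 -0.004 0 0.84;0.06 -0.004 0 0.84",
)

```text
time: 38.6
ee_pos: [498.4, -294.6, 244.0]
ee_rot: [0.984, 0.178, -0.001, -0.001]
ft_force: [0.1, -0.3, -0.8]
gripper_width: 0.5
grip_force: 0.0
```

Request:
play_rows(
  series="0.06 -0.004 0 0.84;0.06 -0.004 0 0.84;0.06 -0.004 0 0.84;0.06 -0.004 0 0.84",
)

```text
time: 39.1
ee_pos: [558.3, -298.7, 243.7]
ee_rot: [0.873, 0.487, -0.001, -0.001]
ft_force: [-0.3, -0.9, -0.4]
gripper_width: 0.501
grip_force: 0.0
```

Request:
play_rows(
  series="0.041 -0.002 0.005 0.838;0.041 -0.002 0.005 0.838;0.041 -0.002 0.005 0.838;0.041 -0.002 0.005 0.838;0.041 -0.002 0.005 0.838;0.041 -0.002 0.005 0.838",
  hand=0.3,
)

```text
time: 39.85
ee_pos: [599.5, -300.5, 249.4]
ee_rot: [0.671, 0.741, -0.0, -0.001]
ft_force: [-0.2, -0.0, -0.2]
gripper_width: 0.297
grip_force: 0.0
```

```bash
python3 - <<'E'
from look import *
st()
c=get_image("wrist"); save(c,"w11.png",(150,60,430,270),2.8)
show("orange z74",blobs(c,*ORANGE,z=74,fill=False))
show("yel z34",blobs(c,*YEL,8,z=34,fill=False))
show("green z40",blobs(c,*GREEN,8,z=40,fill=False))
E
```

```text
t 39.85 tcp [ 599.5 -300.5  249.4] toolx 95.7 w 0.297 gf 0.0 ft [-0.2 -0.  -0.2]
orange z74
   [305. 373.] 634.4 -527.0 549.6 89.1 6.5 9992.0
   [342. 312.] 692.4 -450.4 91.5 16.6 -80.4 494.5
   [214. 312.] 537.2 -466.0 91.5 16.6 -88.3 494.5
   [155. 180.] 465.3 -307.5 19.5 9.1 -70.7 64.5
   [303. 162.] 623.5 -271.6 45.4 15.2 -84.3 536.5
   [533. 210.] 884.8 -305.7 198.5 5.8 -89.6 508.0
yel z34
   [496. 352.] 930.1 -520.6 85.8 17.5 -89.6 519.5
   [152. 182.] 445.7 -318.8 20.0 4.0 -85.6 28.0
   [539. 219.] 930.3 -322.4 204.5 17.5 90.0 1747.5
   [302. 130.] 621.4 -238.8 20.6 2.4 -83.1 22.5
green z40
   [ 76. 380.] 340.5 -617.4 44.2 13.0 57.7 170.0
   [249. 354.] 582.1 -550.6 38.3 31.7 5.0 458.0
   [267. 115.] 579.6 -225.5 12.1 5.7 -84.7 50.5
   [451.  26.] 765.8 -117.5 44.7 28.4 31.3 998.0
```

View pics/w11.png

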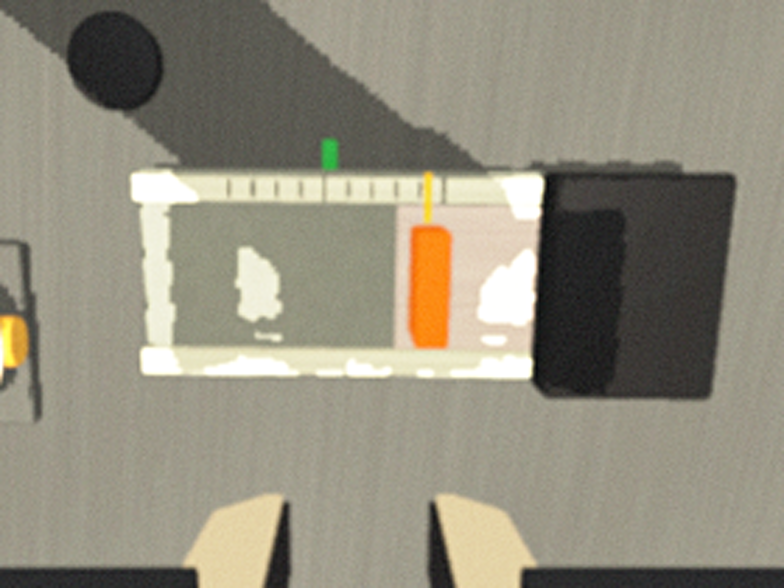

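The view shows the handle at crop (430,287), the yellow pointer at (428,195) and the green marker at (329,154). The gate needs to move 40.3 mm towards the robot along the slide.

Request:
play_rows(
  series="0.024 0.03 -0.05 0;0.024 0.03 -0.1 0;0.024 0.03 -0.13 0;0.024 0.03 -0.15 0;0.024 0.03 -0.18 0;0.024 0.03 -0.208 0;0.024 0.03 -0.208 0;0.024 0.03 -0.208 0",
)

```text
time: 40.9
ee_pos: [624.5, -270.8, 43.2]
ee_rot: [0.67, 0.742, 0.0, 0.001]
ft_force: [-0.5, -0.1, -0.9]
gripper_width: 0.301
grip_force: 0.0
```

Request:
play_rows(
  series="0 0 0 0;0 0 0 0;0 0 0 0;0 0 0 0;0 0 0 0",
  hand=0.05,
  force=40,
)

```text
time: 41.52
ee_pos: [625.0, -270.7, 43.5]
ee_rot: [0.67, 0.742, 0.001, 0.001]
ft_force: [1.6, 0.9, 6.2]
gripper_width: 0.145
grip_force: 40.0
```

Request:
play_rows(
  series="-0.008 -0.0008 0 0;-0.016 -0.0016 0 0;-0.024 -0.0024 0 0;-0.032 -0.0032 0 0;-0.038 -0.0038 0 0;-0.0395 -0.004 0 0;-0.0395 -0.004 0 0;-0.0395 -0.004 0 0",
)

```text
time: 42.52
ee_pos: [589.4, -273.9, 43.6]
ee_rot: [0.67, 0.743, 0.003, 0.004]
ft_force: [7.6, 0.9, 1.4]
gripper_width: 0.149
grip_force: 40.1
```

```bash
python3 - <<'E'
from look import *
st()
c=get_image("wrist"); save(c,"w12.png")
show("yel z34",blobs(c,*YEL,8,z=34,fill=False))
show("green z40",blobs(c,*GREEN,8,z=40,fill=False))
E
```

```text
t 42.52 tcp [ 589.4 -273.9   43.6] toolx 95.9 w 0.149 gf 40.1 ft [7.6 0.9 1.4]
yel z34
   [ 37. 280.] 445.6 -312.2 19.6 7.4 74.4 155.5
   [278. 191.] 586.4 -242.4 20.4 2.8 -84.2 148.5
green z40
   [269. 160.] 579.1 -224.9 12.8 5.9 -84.3 245.5
```

Request:
play_rows(
  series="-0.002 -0.0002 0 0;-0.004 -0.0004 0 0;-0.0055 -0.0006 0 0;-0.0055 -0.0006 0 0;-0.0055 -0.0006 0 0",
)

```text
time: 43.2
ee_pos: [584.2, -274.4, 43.5]
ee_rot: [0.67, 0.743, 0.003, 0.004]
ft_force: [7.6, 0.1, 2.0]
gripper_width: 0.15
grip_force: 40.1
```

```bash
cat > g.py <<'E'
from look import *
st()
u=np.array([.9949,.1011])
c=get_image("wrist")
y=[b for b in blobs(c,*YEL,8,z=34,fill=False) if 14<b[3]<30 and abs(b[2]+240)<15]; g=[b for b in blobs(c,*GREEN,8,z=40,fill=False) if b[3]<20]
print(y,g); print("left",(np.array(y[0][1:3])-np.array(g[0][1:3]))@u)
save(c,"w13.png",(200,100,360,240),4)
E
python3 g.py
```

```text
t 43.2 tcp [ 584.2 -274.4   43.5] toolx 95.9 w 0.15 gf 40.1 ft [7.6 0.1 2. ]
[(array([278., 190.]), 581.1, -242.9, 20.4, 2.8, -84.2, 142.5)] [(array([278., 160.]), 579.2, -224.8, 12.8, 5.9, -84.4, 242.5)]
left 0.060399999999977944
```

Request:
play_rows(
  series="0.002 0.0002 0 0;0.0035 0.0004 0 0;0.0035 0.0004 0 0;0.0035 0.0004 0 0",
)

```text
time: 43.75
ee_pos: [584.1, -274.4, 43.5]
ee_rot: [0.67, 0.742, 0.001, 0.002]
ft_force: [2.7, 0.8, 5.6]
gripper_width: 0.149
grip_force: 40.0
```

Request:
play_rows(
  series="0 0 0 0;0 0 0 0;0 0 0 0;0 0 0.04 0;0 0 0.09 0;0 0 0.14 0;0 -0.03 0.2 0;0 -0.03 0.2 0",
  hand=0.35,
)

```text
time: 44.75
ee_pos: [582.9, -309.3, 247.4]
ee_rot: [0.672, 0.741, -0.0, 0.005]
ft_force: [0.2, 0.2, -0.7]
gripper_width: 0.346
grip_force: 0.0
```

Request:
play_rows(
  series="0 0 0 0;0 0 0 0",
)

```text
time: 45.0
ee_pos: [581.5, -302.9, 239.8]
ee_rot: [0.67, 0.742, -0.0, -0.002]
ft_force: [-0.3, 0.1, 0.3]
gripper_width: 0.351
grip_force: 0.0
```

```bash
python3 g.py; python3 - <<'E'
from look import *
c=get_image("top"); save(c,"top9.png",(160,110,460,320),2.6); d=get_image("scene"); save(d,"scene9.png",(190,170,440,340),3)
E
```

```text
t 45.0 tcp [ 581.5 -302.9  239.8] toolx 95.9 w 0.351 gf 0.0 ft [-0.3  0.1  0.3]
[(array([283., 130.]), 580.5, -242.5, 20.2, 3.0, -87.8, 23.0)] [(array([284., 114.]), 578.9, -225.6, 11.8, 5.6, -84.0, 52.0)]
left -0.11674999999997793
```

View pics/top9.png

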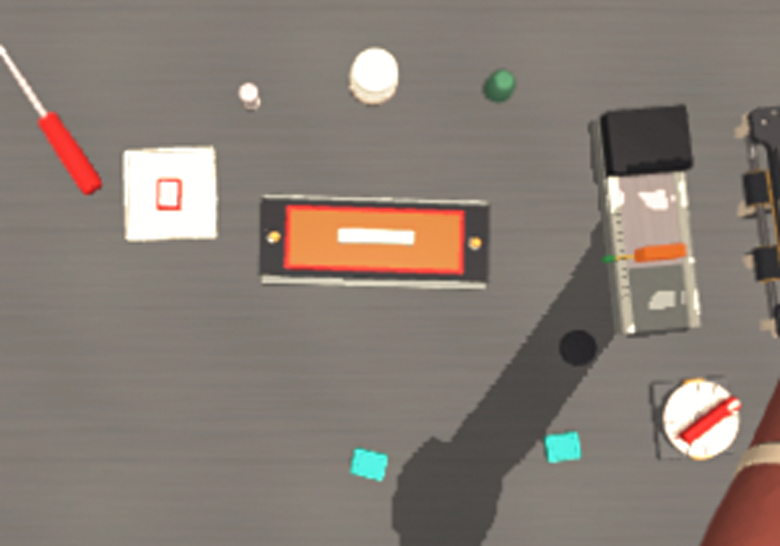

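The final top view shows everything in place: mask on both pins at (274,237) and (475,243), spent carrier in the tray at (169,194), valve turned, pointer level with the marker. No blue carriers are left on the table.

```bash
python3 -c "
from h import robot
print(robot.finish_job())"
```

```text
the job is handed in; nothing more can be done
None
```

I handed the job in at about 45 s of the 208 s, every step done in the order asked: spent carrier in the tray, the three blue carriers present in their own pockets (the last checked only from the top camera), mask down on both pins, valve within about 1° of 60°, and gate pointer within about 0.2 mm of the marker.

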